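Fetch the hemmed-in hall out of the city model and clamp it for repair

TASK

The red-roofed hall in the city model has to be repaired, but the white and the yellow tower hem it in: first stand both towers upright in the black side tray, then lift the hall out and clamp it upright in the vise, down on the parallels, centred along the jaws and against the fixed jaw, with the sliding jaw pushed up tight against it, and let go. Only then put each tower back upright and square on its own plot, exactly where it stood. Tip nothing over and leave the little chapel, the green-capped jar and the glue bottle where they are.

Things in the scene. Friction and masses are not known exactly. Their poses are not given: they have to be found in the camera images.
- hall: Model of a long hall: pale wooden block with a red flat roof, loose, 40 (x) x 95 (y) x 65 (z) mm, about 0.16 kg, origin at the centre of its underside, z up. Starts in the middle of the board, axes along the board's, with a tower (taller than it) along each of its long sides; it is too long to be gripped by its ends.
- white_tower: White model tower with grey bands. Loose, 40 (x) x 50 (y) x 95 (z) mm, about 0.2 kg, origin at the centre of its underside, z up. Stands upright at the start on a green plot of the board, x and y axes along the board's, 8 mm beside the hall. Which tower is on which side of the hall varies.
- yellow_tower: Yellow model tower with brown bands. Loose, 40 (x) x 50 (y) x 95 (z) mm, about 0.2 kg, origin at the centre of its underside, z up. Stands upright at the start on a green plot of the board, x and y axes along the board's, 8 mm beside the hall. Which tower is on which side of the hall varies.
- board: Fixed city model board, 220 x 220 mm, its top 12 mm above the table, low houses and trees (up to 13 mm above the board) round its rim. Origin at the centre of its underside, z up. Hall plot (terracotta) at x = 0, y = 0; tower plots (green) at x = -48 mm and x = +48 mm, y = 0 in its frame.
- tray: Fixed shallow black tray, grey lining, 220 (x) x 140 (y) mm outside, rims 12 mm high and 4 mm thick, inner floor 5 mm above the table; empty at the start. Origin at the centre of its underside, z up. Both towers fit, at x = -55 and +55 mm. Tray and vise swap sides of the table between starts.
- vise: Fixed quick vise, green bed 215 (x) x 90 x 25 mm. Origin on the table under the bed, z up. Fixed steel jaw: face at x = +45 mm, looking to -x. Jaws 80 mm long along y, centred on y = 0, tops at z = 56 mm. Two fixed parallels (bars along y, 8 mm wide, at x = 13 and 37 mm), tops at z = 40 mm. The hall stands on them lengthwise along y, its centre at x = 25 mm when against the fixed jaw.
- vise_jaw (a joint): Sliding jaw of the vise, with an upright orange post. q in m: 0 open, grows towards the fixed jaw (vise +x), up to 0.06. Its face is at x = -35 mm + q in the vise frame, so it closes on the 40 mm hall at q = 0.040. Post: 16 mm in diameter, z = 56 to 106 mm, at x = -90 mm + q, y = 0. About 3 N of friction; stays where it is left; starts at 0 to 0.010.
- chapel: Bystander: small loose white chapel model with copper roofs, 22 x 42 x 35 mm, on the rim of the board. Origin under its nave. Leave it.
- jar: Bystander: loose round jar with green cap, 60 mm in diameter, 70 mm high, standing beyond the board. Origin at the centre of its underside. Leave it.
- glue: Bystander: loose white glue bottle with orange cap, 44 mm in diameter, 120 mm high, standing beyond the board. Origin at the centre of its underside. Leave it.

How it is judged:
On the way, in this order (a step that is already met when the one before it is completed fails the run):
1. both towers stand upright and released in the tray, the hall still on its plot (within 30 mm) (x of white_tower in the frame of tray between -0.09 and 0.09 m and y of white_tower in the frame of tray between -0.05 and 0.05 m and z of white_tower in the frame of tray between -0.003 and 0.012 m and linear speed of each of white_tower, yellow_tower below 0.02 m/s and contact force between the fingers and white_tower below 0.1 N and angle between each of white_tower, yellow_tower's own z axis and vertical below 0.08 rad and x of yellow_tower in the frame of tray between -0.09 and 0.09 m and y of yellow_tower in the frame of tray between -0.05 and 0.05 m and z of yellow_tower in the frame of tray between -0.003 and 0.012 m and contact force between the fingers and yellow_tower below 0.1 N and distance of hall from where it was at the start of the episode below 0.03 m), for 0.2 s.
2. the hall is clamped in the vise and released, both towers still in the tray (x of hall in the frame of vise between 0.0215 and 0.0275 m and y of hall in the frame of vise between -0.015 and 0.015 m and z of hall in the frame of vise between 0.036 and 0.0435 m and angle between the y axis of hall and the y axis of vise, either way round below 0.1 rad and value of joint vise_jaw above 0.0365 m and linear speed of each of hall, white_tower, yellow_tower below 0.02 m/s and contact force between the fingers and hall below 0.1 N and angle between each of hall, white_tower, yellow_tower's own z axis and vertical below 0.08 rad and x of white_tower in the frame of tray between -0.09 and 0.09 m and y of white_tower in the frame of tray between -0.05 and 0.05 m and z of white_tower in the frame of tray between -0.003 and 0.012 m and contact force between the fingers and white_tower below 0.1 N and x of yellow_tower in the frame of tray between -0.09 and 0.09 m and y of yellow_tower in the frame of tray between -0.05 and 0.05 m and z of yellow_tower in the frame of tray between -0.003 and 0.012 m and contact force between the fingers and yellow_tower below 0.1 N), for 0.2 s.
At the end, for the whole second after the job is handed in: Hall upright on the parallels, within 3.5 mm of the fixed jaw, 15 mm of the jaws' middle, square within 0.1 rad, under 3.5 mm of play from the sliding jaw (q > 0.0365); each tower upright within 12 mm of its start, square to the board within 0.2 rad; all released, at rest (x of hall in the frame of vise between 0.0215 and 0.0275 m and y of hall in the frame of vise between -0.015 and 0.015 m and z of hall in the frame of vise between 0.036 and 0.0435 m and angle between the y axis of hall and the y axis of vise, either way round below 0.1 rad and value of joint vise_jaw above 0.0365 m and linear speed of each of hall, white_tower, yellow_tower below 0.02 m/s and contact force between the fingers and hall below 0.1 N and angle between each of hall, white_tower, yellow_tower's own z axis and vertical below 0.08 rad and distance of each of white_tower, yellow_tower from where it was at the start of the episode below 0.012 m and angle between the x axis of each of white_tower, yellow_tower and the x axis of board, either way round below 0.2 rad and contact force between the fingers and white_tower below 0.1 N and contact force between the fingers and yellow_tower below 0.1 N); the robot touches nothing.
It fails at once if the chapel is moved more than 30 mm (distance of chapel from where it was at the start of the episode above 0.03 m).
It fails at once if the jar is moved more than 30 mm (distance of jar from where it was at the start of the episode above 0.03 m).
It fails at once if the glue is moved more than 30 mm (distance of glue from where it was at the start of the episode above 0.03 m).
It fails at once if a tower or the hall is tipped over (leans more than 35 degrees) (angle between any of white_tower, yellow_tower, hall's own z axis and vertical above 0.6 rad).
It also fails if it takes over 141 s, if anything falls off the work surface, if the arm or the gripper's body presses on something with over 40 N, if the wrist force passes 120 N, or if a joint passes its speed limit or range.

ROBOT

A 6-joint arm with a two-finger parallel gripper is mounted at the origin on the work surface. World frame = base frame: x ahead of the robot, y to its left, z up, the work surface at z = 0. Lengths are in m, angles in rad, forces in N, time in s.
With the tool pointing down it reaches from about 0.35 to 0.775 m from the base axis. Payload 7.3 kg.
Tool frame: the origin (TCP) lies between the finger pads; the fingertips stand 8 mm ahead of it and the grasp point (between the pads) lies 11 mm behind it (robot.nose_length is the distance from the TCP to the fingertips, in m); z points along the fingers, y is the line along which they close (so a half turn about z gives the same grasp; the last joint's range is limited). The gripper opens to 92 mm and grips with 3 to 60 N. Pads are 19 mm wide; open, the fingers measure 130 mm over their backs; the gripper's body (75 mm by 190 mm) begins 47 mm behind the grasp point.
Start: joints at [1.042, 0.342, 1.524, -0, 1.275, -0.146], TCP at [0.196, 0.487, 0.235] pointing down, gripper open.
Joint ranges: [-2.53, 2.53], [-0.77, 2.02], [0.04, 2.7], [-1, 4.14], [0.28, 2.66], [-3.11, 3.11]. Speed limits (rad/s): [2.57, 2.57, 3.14, 3.14, 3.14, 3.14].

INTERFACE

Orientations are given as [roll, pitch, yaw] about the fixed x, y, z axes, in that order (R = Rz(yaw) Ry(pitch) Rx(roll)).
In Python, from cell import robot gives the robot as it stands. The module is installed in compiled form; this text tells all that it offers.
- The arm moves only by the shell command python3 -m jog 'ROWS' [FORCE]. ROWS is JSON, a list that holds one entry, the list of rows, each a list of 5 numbers: the gripper's target within -1 to 1 (fully open at 1, half-way at 0, shut at -1), then the shift along the tool's x, y, z in m, then the turn about the tool's z in rad. A call has 1 to 5 rows; each row is the pose to reach, as a shift and turn from the pose commanded when the call began, along the tool's axes at that moment; what a row does not reach only later rows make up. A row lasts 1/12 s, in which the tool goes at most 41.7 mm and 7.16 degrees, less where a joint would pass 70% of its speed; a pose out of reach is approached as far as the arm can. A call with a gripper value outside its range is refused whole. The fingers move at their own pace and stop on an object; FORCE is the grip in N (left out, the last holds). Time passes only in rows, so rows that repeat a pose let the fingers close. It gives the time, the measured TCP pose, the force, the opening and the grip force at its end, in the units of the state.
- robot.observe(): the state, without advancing time (a new reading comes with each control period).
- robot.read_camera(name): name is "scene" or "top" or "wrist"; returns the picture (480x640x3 uint8, red, green, blue); there is no depth.
- robot.camera_model(name): a dict with "camera_matrix" (3x3 intrinsics, pixels), "position" and "attitude" of the camera in the world; the wrist camera has in their place "mount" (4x4, takes a point from camera to tool coordinates, whose origin is the TCP and whose axes are the flange's). Camera axes: x right, y down, z forward; pixel columns grow to the right and rows downward; lengths in m; the calibration is good to about 2 mm. A picture is of the moment at which its call begins: read the wrist's pose just before it. camera_model takes no time and is no camera call.
- robot.hand_in(): hands the job in; it is judged then, once.
The state is a dict: "time": time; "qpos": joint angles; "qvel": joint speeds; "joint_efforts": joint torques, N m; "tool_pos": TCP position; "tool_rot": TCP orientation; "contact_force": force on the tool from outside, world axes, zero at the start; "torque": the same for the moment, N m; "opening": finger opening in m; "grip_force": force on a finger pad.
Only numpy, scipy, OpenCV 4.12 (cv2) and the standard library are available. Lean on these libraries where they do the work, as an engineer would, in place of code of your own. Each camera call takes 0.05 s, during which the arm holds its last target. There are 200 camera calls.

## Working session

There is one attempt and no reset: what is moved stays moved. The work goes in short steps, Python scripts to look and compute and a shell command to move; the robot and the scene stay as the last step left them, time stands still between calls to the robot, and variables do not carry over. Pictures are saved under pics/ and viewed, at most 14 in all, crops included, and the job is handed in when it is done.

```bash
mkdir -p pics
python3 - <<'E'
from cell import robot
import cv2,numpy as np
for n in("top","scene"):
    cv2.imwrite(f"pics/{n}0.png",robot.read_camera(n)[:,:,::-1]); m=robot.camera_model(n); print(n,{k:np.round(v,4).tolist() if not isinstance(v,str) else v for k,v in m.items()})
print({k:np.round(v,4).tolist() for k,v in robot.camera_model("wrist").items()})
s=robot.observe(); print({k:np.round(v,3).tolist() for k,v in s.items()})
E
```

```text
top {'camera_matrix': [[583.9265, 0.0, 318.7167], [0.0, 583.9265, 242.7599], [0.0, 0.0, 1.0]], 'position': [0.4696, 0.0105, 1.3365], 'attitude': [-3.0284, -0.0077, -1.5577]}
scene {'camera_matrix': [[577.8929, 0.0, 321.7426], [0.0, 577.8929, 240.0564], [0.0, 0.0, 1.0]], 'position': [1.3052, 0.3032, 0.6645], 'attitude': [-2.2499, 0.0207, 1.9837]}
{'camera_matrix': [[346.3624, 0.0, 313.9441], [0.0, 346.3624, 240.1132], [0.0, 0.0, 1.0]], 'mount': [[-0.0002, -0.9525, -0.3046, 0.0827], [1.0, -0.0005, 0.0008, 0.0009], [-0.001, -0.3045, 0.9525, -0.1507], [0.0, 0.0, 0.0, 1.0]]}
{'time': 0.1, 'qpos': [1.042, 0.343, 1.525, 0.0, 1.275, -0.146], 'qvel': [-0.001, -0.004, -0.004, 0.0, -0.001, -0.001], 'joint_efforts': [0.001, -43.2, -24.469, 0.072, 0.053, -0.0], 'tool_pos': [0.196, 0.487, 0.234], 'tool_rot': [-3.14, -0.0, 2.759], 'contact_force': [0.546, 0.58, -0.992], 'torque': [0.0, -0.022, 0.04], 'grip_force': 0.0, 'opening': 0.092}
```

View pics/top0.png

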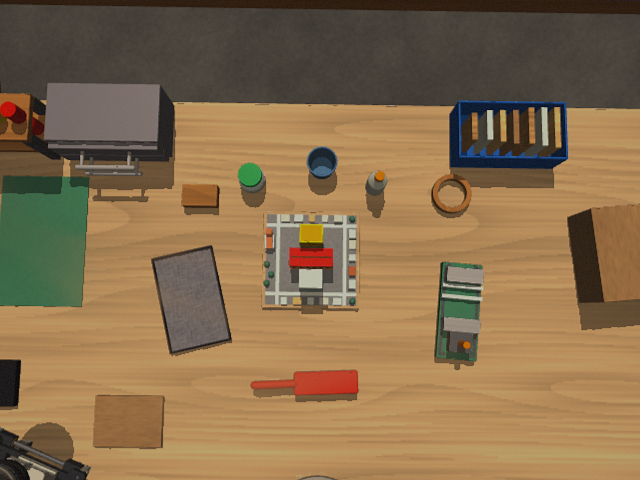

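View pics/scene0.png

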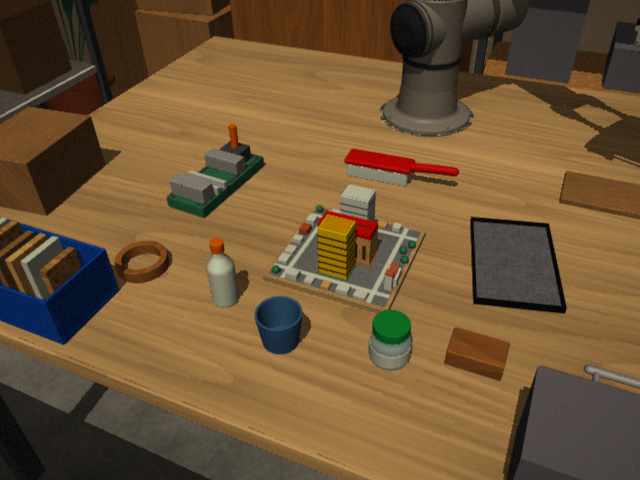

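The top view shows the board centred near (311,260). The yellow tower is on the far side of the red hall and the white tower on the near side. The tray is at left, with corners near (152,258), (212,246), (231,341) and (171,354). The vise is at right, with its post at (466,345) on the near side. In the scene view everything is upright and separate. Next I'll measure from colour masks.

```bash
cat > h.py <<'E'
from cell import robot
import cv2,numpy as np
from scipy.spatial.transform import Rotation as R
def cam(n,s=None):
    m=robot.camera_model(n);K=np.array(m["camera_matrix"])
    if n!="wrist": return K,R.from_euler("xyz",m["attitude"]).as_matrix(),np.array(m["position"])
    M=np.array(m["mount"]);T=R.from_euler("xyz",s["tool_rot"]).as_matrix()
    return K,T@M[:3,:3],T@M[:3,3]+np.array(s["tool_pos"])
def ray(c,p,z):
    K,A,o=c;p=np.atleast_2d(np.array(p,float))
    d=np.c_[p,np.ones(len(p))]@np.linalg.inv(K).T@A.T
    return (o+d*((z-o[2])/d[:,2])[:,None])[:,:2]
def blob(mask,roi=None):
    m=np.zeros(mask.shape,np.uint8)
    x0,y0,x1,y1=roi or (0,0,640,480); m[y0:y1,x0:x1]=mask[y0:y1,x0:x1]*255
    cs=cv2.findContours(m,cv2.RETR_EXTERNAL,cv2.CHAIN_APPROX_NONE)[0]
    return max(cs,key=cv2.contourArea)[:,0,:]
def rect(c,cont,z):
    w=ray(c,cont,z)*1000
    (x,y),(a,b),t=cv2.minAreaRect(w.astype(np.float32)); 
    return "c=(%.1f,%.1f) size=%.1fx%.1f ang=%.1f (first size along ang)"%(x,y,a,b,t)
E
python3 - <<'E'
from h import *
im=cv2.imread("pics/top0.png");c=cam("top");hsv=cv2.cvtColor(im,cv2.COLOR_BGR2HSV);H,S,V=[hsv[...,i].astype(int) for i in range(3)]
print("px",im[230,311],im[245,311],im[258,311],im[275,311],im[290,311],im[300,190],im[310,440],im[275,465])
print("yel",rect(c,blob((abs(H-26)<6)&(S>180)&(V>190),(280,210,345,250)),.107))
print("red",rect(c,blob(((H<6)|(H>174))&(S>180)&(V>120),(280,240,345,275)),.077))
print("whi",rect(c,blob((S<40)&(V>205),(285,262,340,292)),.107))
print("tray",rect(c,blob((S<70)&(V<110),(140,235,240,360)),.012))
print("vise",rect(c,blob((H>60)&(H<95)&(S>90),(425,250,495,370)),.025))
print("post",rect(c,blob((H<14)&(S>200)&(V>150),(455,335,480,360)),.106))
for n,p,z in[("traycorn",[(152,258),(212,246),(231,341),(171,354)],.012),("visecorn",[(441,262),(482,265),(477,361),(435,358)],.025),("board",[(263,212),(359,212),(358,309),(262,308)],.012),("jar",[(250,174)],.07),("glue",[(379,176)],.12),("cup",[(322,160)],.06)]:print(n,(ray(c,p,z)*1000).round().tolist())
v=im[255:370,425:495];cv2.imwrite("pics/a.png",np.hstack([cv2.resize(im[205:315,255:365],(560,560),interpolation=2)[:, :440],cv2.resize(v,(340,560),interpolation=2)]))
E
```

```text
px [ 10 142 191] [13 43 58] [ 23  40 184] [170 191 188] [53 62 54] [ 96 105 119] [ 78 115  65] [128 142 153]
yel c=(628.8,19.0) size=45.6x34.3 ang=87.4 (first size along ang)
red c=(581.8,20.1) size=39.1x93.2 ang=0.6 (first size along ang)Traceback (most recent call last):
  File "<stdin>", line 6, in <module>
  File "h.py", line 17, in blob
    return max(cs,key=cv2.contourArea)[:,0,:]
           ~~~^^^^^^^^^^^^^^^^^^^^^^^^
ValueError: max() iterable argument is empty
```

Run:
```python
from h import *
im=cv2.imread("pics/top0.png");c=cam("top");hsv=cv2.cvtColor(im,cv2.COLOR_BGR2HSV);H,S,V=[hsv[...,i].astype(int) for i in range(3)]
def tr(n,mask,roi,z):
    try: print(n,rect(c,blob(mask,roi),z))
    except Exception as e: print(n,e)
tr("whi",(S<50)&(V>165),(297,262,326,292),.107)
tr("tray",(S<90)&(V<150),(140,235,240,360),.012)
tr("vise",((H>45)&(H<95)&(S>60))|(S<60),(425,250,495,370),.025)
tr("post",(H<14)&(S>180)&(V>130),(455,335,480,360),.106)
for n,p,z in[("traycorn",[(152,258),(212,246),(231,341),(171,354)],.012),("visecorn",[(441,262),(482,265),(477,361),(435,358)],.025),("board",[(263,212),(359,212),(358,309),(262,308)],.012),("jar",[(250,174)],.07),("glue",[(379,176)],.12),("cup",[(322,160)],.06)]:print(n,(ray(c,p,z)*1000).round().tolist())
v=im[255:370,425:495];cv2.imwrite("pics/a.png",np.hstack([cv2.resize(im[205:315,255:365],(440,440),interpolation=2),cv2.resize(v,(268,440),interpolation=2)]))
```

```text
whi c=(534.7,20.2) size=37.9x46.4 ang=0.8 (first size along ang)
tray c=(489.3,288.9) size=218.2x139.4 ang=13.6 (first size along ang)
vise c=(470.6,-314.4) size=96.8x213.0 ang=85.5 (first size along ang)
post c=(393.4,-308.8) size=0.0x0.0 ang=0.0 (first size along ang)
traycorn [[580.0, 380.0], [610.0, 245.0], [396.0, 196.0], [366.0, 328.0]]
visecorn [[579.0, -274.0], [574.0, -367.0], [360.0, -352.0], [366.0, -258.0]]
board [[690.0, 131.0], [693.0, -89.0], [471.0, -88.0], [471.0, 128.0]]
jar [[765.0, 157.0]]
glue [[753.0, -123.0]]
cup [[801.0, -2.0]]
```

View pics/a.png

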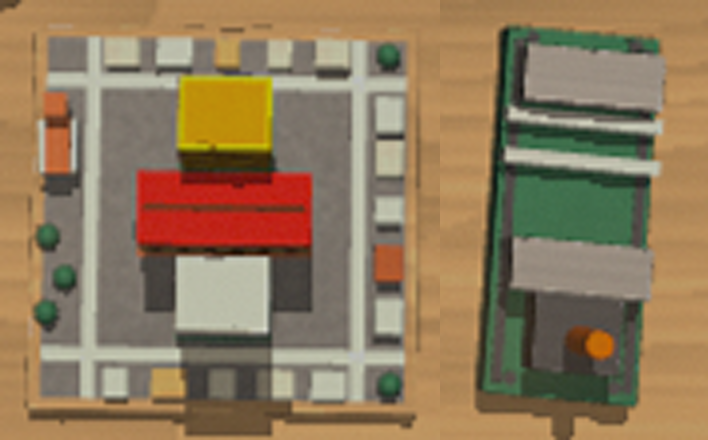

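The close-up shows the yellow tower top at far centre, the hall with its ridge along y, and the white tower nearest. The vise's fixed jaw is at the top of the crop and the post at the bottom. All of it agrees with the masks, so I'm moving over the board now.

```bash
cat >> h.py <<'E'
def go(x,y,z,yaw):
    s=robot.observe();p=np.array(s["tool_pos"]);A=R.from_euler("xyz",s["tool_rot"]).as_matrix()
    d=A.T@(np.array([x,y,z])-p);t=-(yaw-s["tool_rot"][2]);t=(t+np.pi)%(2*np.pi)-np.pi
    print("t=%.1f shift %s mm turn %.3f"%(s["time"],(d*1000).round(1),t))
E
python3 -m jog '[[[1,-0.032,-0.020,0,0],[1,-0.064,-0.040,0,0],[1,-0.096,-0.060,0,0],[1,-0.128,-0.080,0,0],[1,-0.160,-0.100,0,0]]]'
python3 -m jog '[[[1,-0.032,-0.020,0,0],[1,-0.064,-0.040,0,0],[1,-0.096,-0.060,0,0],[1,-0.128,-0.080,0,0],[1,-0.160,-0.100,0,0]]]'
python3 -m jog '[[[1,-0.032,-0.020,0,-0.1],[1,-0.064,-0.040,0,-0.2],[1,-0.096,-0.060,0,-0.3],[1,-0.128,-0.080,0,-0.387],[1,-0.160,-0.100,0,-0.387]]]'
python3 -c "
from h import *
go(.534,.020,.235,3.148)"
```

```text
time: 0.52
tool_pos: [0.3075, 0.3329, 0.2345]
tool_rot: [-3.141, -0.0, 2.759]
contact_force: [0.8, 0.5, 0.6]
opening: 0.0919
grip_force: 0.0
time: 0.93
tool_pos: [0.4188, 0.1802, 0.2346]
tool_rot: [-3.142, -0.0, 2.759]
contact_force: [0.4, 0.5, 0.3]
opening: 0.0918
grip_force: 0.0
time: 1.35
tool_pos: [0.5299, 0.0276, 0.2344]
tool_rot: [3.141, -0.001, -3.133]
contact_force: [0.5, 0.5, -0.0]
opening: 0.0918
grip_force: 0.0
t=1.4 shift [-4.1 -7.7 -0.6] mm turn 0.002
```

```bash
python3 -m jog '[[[1,-0.004,-0.0077,0,0],[1,-0.004,-0.0077,0,0],[1,-0.004,-0.0077,0,0],[1,-0.004,-0.0077,0,0]]]'
python3 - <<'E'
from h import *
s=robot.observe();im=robot.read_camera("wrist")[:,:,::-1];cv2.imwrite("pics/w1.png",im);c=cam("wrist",s);np.save("w1.npy",np.array([*s["tool_pos"],*s["tool_rot"]]))
hsv=cv2.cvtColor(np.ascontiguousarray(im),cv2.COLOR_BGR2HSV);H,S,V=[hsv[...,i].astype(int) for i in range(3)]
def proj(c,P):
    K,A,o=c;q=(np.array(P)-o)@A@K.T;return (q[:,:2]/q[:,2:]).round()
print(proj(c,[[.534,.02,.107],[.63,.02,.107],[.582,.02,.077]]))
for n,m,z in(("yel",(abs(H-26)<6)&(S>180)&(V>150),.107),("red",((H<6)|(H>174))&(S>180)&(V>100),.077),("whi",(S<50)&(V>165),.107)):print(n,rect(c,blob(m),z))
E
```

```text
time: 1.68
tool_pos: [0.5324, 0.023, 0.2345]
tool_rot: [3.141, -0.001, -3.137]
contact_force: [-0.3, -0.2, -0.6]
opening: 0.0916
grip_force: 0.0
[[309. 235.]
 [309. 334.]
 [309. 273.]]
yel c=(622.6,22.2) size=14.6x43.4 ang=0.2 (first size along ang)
red c=(583.0,22.4) size=91.8x40.6 ang=89.5 (first size along ang)
whi c=(551.7,-27.9) size=55.4x156.9 ang=88.4 (first size along ang)
```

View pics/w1.png

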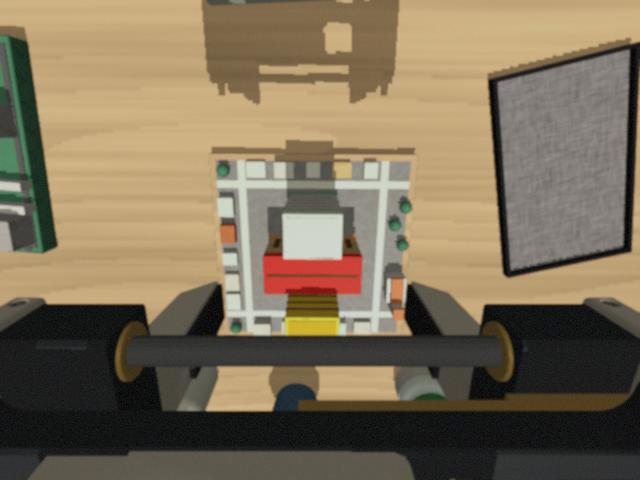

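The wrist view shows the white tower top at (283-343, 213-259), the hall below it at (263-361, 246-292), and the yellow tower partly hidden at (285-340, 305-335). They line up with x=534/582/630, y≈21. Next I descend to the white tower.

```bash
python3 -m jog '[[[1,0,0,0.03,0],[1,0,0,0.06,0],[1,0,0,0.09,0],[1,0,0,0.110,0],[1,0,0,0.120,0]]]'
python3 -m jog '[[[1,0,0,0.02,0],[1,0,0,0.038,0],[1,0,0,0.038,0],[1,0,0,0.038,0]]]'
python3 -c "
from h import *
go(.534,.021,.076,3.148)"
```

```text
time: 2.15
tool_pos: [0.5312, 0.0234, 0.1124]
tool_rot: [3.141, -0.004, -3.136]
contact_force: [-0.6, 0.2, 0.0]
opening: 0.0919
grip_force: 0.0
time: 2.48
tool_pos: [0.5331, 0.0226, 0.0771]
tool_rot: [3.141, -0.001, -3.136]
contact_force: [-0.2, 0.7, 0.2]
opening: 0.0918
grip_force: 0.0
t=2.5 shift [-0.9 -1.6  1.1] mm turn -0.001
```

```bash
python3 -m jog '[[[-0.3,-0.001,-0.001,0,0],[-0.3,-0.001,-0.001,0,0],[-0.3,-0.001,-0.001,0,0],[-0.3,-0.001,-0.001,0,0],[-0.3,-0.001,-0.001,0,0]]]' 20
python3 -m jog '[[[-0.3,0,0,0,0],[-0.3,0,0,0,0],[-0.3,0,0,0,0],[-0.3,0,0,0,0]]]'; python3 -m jog '[[[-0.3,0,0,-0.005,0],[-0.3,0,0,-0.02,0],[-0.3,0,0,-0.04,0],[-0.3,0,0,-0.06,0],[-0.3,0,0,-0.08,0]]]'
```

```text
time: 2.9
tool_pos: [0.5346, 0.0208, 0.0773]
tool_rot: [-3.142, 0.001, -3.137]
contact_force: [0.4, -0.3, 0.1]
opening: 0.0631
grip_force: 0.0
time: 3.23
tool_pos: [0.5344, 0.0208, 0.0768]
tool_rot: [3.141, 0.0, -3.137]
contact_force: [-0.1, 1.7, 2.4]
opening: 0.0498
grip_force: 20.0
time: 3.65
tool_pos: [0.5339, 0.0208, 0.1574]
tool_rot: [3.141, -0.001, -3.137]
contact_force: [0.4, -0.4, -2.0]
opening: 0.0503
grip_force: 20.0
```

```bash
python3 -m jog '[[[-0.3,0.005,0.013,0,0],[-0.3,0.015,0.038,0,0],[-0.3,0.025,0.066,0,0],[-0.3,0.037,0.096,0,0],[-0.3,0.049,0.126,0,0]]]'
python3 -m jog '[[[-0.3,0.012,0.03,0,0],[-0.3,0.024,0.06,0,0],[-0.3,0.035,0.09,0,0],[-0.3,0.045,0.115,0,0],[-0.3,0.050,0.128,0,0]]]'
python3 -m jog '[[[-0.3,0,0,0,0],[-0.3,0,0,0.02,0],[-0.3,0,0,0.04,0],[-0.3,0,0,0.06,0],[-0.3,0,0,0.070,0]]]'
python3 -c "
from h import *
go(.4355,.276,.0705,3.146)"
```

```text
time: 4.07
tool_pos: [0.4831, 0.148, 0.1557]
tool_rot: [3.142, -0.002, -3.138]
contact_force: [0.9, 1.1, -2.4]
opening: 0.0497
grip_force: 20.0
time: 4.48
tool_pos: [0.4315, 0.2772, 0.1557]
tool_rot: [3.141, -0.002, -3.135]
contact_force: [0.6, -0.2, -2.0]
opening: 0.0498
grip_force: 20.0
time: 4.9
tool_pos: [0.4326, 0.2732, 0.084]
tool_rot: [-3.14, -0.004, -3.138]
contact_force: [-1.3, 0.6, -3.6]
opening: 0.0497
grip_force: 20.0
t=4.9 shift [-3.   2.8 13.5] mm turn -0.001
```

Slow set-down, then release and lift.

```bash
python3 -m jog '[[[-0.3,0,0,0.004,0],[-0.3,0,0,0.008,0],[-0.3,0,0,0.011,0],[-0.3,0,0,0.013,0],[-0.3,0,0,0.0145,0]]]'
python3 -m jog '[[[-0.3,0,0,0.0,0],[-0.3,0,0,0.0,0],[0.2,0,0,0,0],[0.2,0,0,0,0],[0.2,0,0,0,0]]]'
python3 -m jog '[[[1,0,0,0.0,0],[1,0,0,0,0],[1,0,0,0,0],[1,0,0,0,0],[1,0,0,0,0]]]'
python3 -m jog '[[[1,0,0,-0.015,0],[1,0,0,-0.045,0],[1,0,0,-0.08,0],[1,0,0,-0.11,0],[1,0,0,-0.130,0]]]'
python3 -c "
from h import *
go(.630,.0195,.2,3.148)"
```

```text
time: 5.32
tool_pos: [0.4347, 0.2745, 0.0727]
tool_rot: [3.141, 0.001, -3.137]
contact_force: [-0.6, -0.6, -1.7]
opening: 0.0495
grip_force: 20.0
time: 5.73
tool_pos: [0.4346, 0.2745, 0.0727]
tool_rot: [3.141, 0.001, -3.137]
contact_force: [-0.1, -1.2, -0.6]
opening: 0.055
grip_force: 0.0
time: 6.15
tool_pos: [0.4343, 0.2744, 0.0723]
tool_rot: [3.141, 0.0, -3.137]
contact_force: [0.3, 0.1, 0.4]
opening: 0.0839
grip_force: 0.0
time: 6.57
tool_pos: [0.435, 0.2747, 0.2054]
tool_rot: [3.14, 0.003, -3.137]
contact_force: [0.9, 0.3, -0.3]
opening: 0.0918
grip_force: 0.0
t=6.6 shift [-193.9 -256.1    5.6] mm turn -0.002
```

```bash
python3 -m jog '[[[1,-0.02,-0.025,0,0],[1,-0.04,-0.05,0,0],[1,-0.06,-0.075,0,0],[1,-0.08,-0.10,0,0],[1,-0.10,-0.128,0,0]]]'
python3 -m jog '[[[1,-0.02,-0.025,0,0],[1,-0.04,-0.05,0,0],[1,-0.06,-0.075,0,0],[1,-0.08,-0.10,0,0],[1,-0.094,-0.126,0,0]]]'
python3 -m jog '[[[1,0,0,0,0],[1,0,0,0.02,0],[1,0,0,0.035,0],[1,0,0,0.035,0],[1,0,0,0.035,0]]]'
python3 - <<'E'
from h import *
s=robot.observe();im=np.ascontiguousarray(robot.read_camera("wrist")[:,:,::-1]);c=cam("wrist",s);cv2.imwrite("pics/w2.png",im)
hsv=cv2.cvtColor(im,cv2.COLOR_BGR2HSV);H,S,V=[hsv[...,i].astype(int) for i in range(3)]
print(rect(c,blob((abs(H-26)<6)&(S>180)&(V>150)),.107))
go(.630,.0208,.077,3.146)
E
```

```text
time: 6.98
tool_pos: [0.5355, 0.1459, 0.2023]
tool_rot: [3.141, 0.0, -3.137]
contact_force: [1.3, 1.1, -0.2]
opening: 0.0916
grip_force: 0.0
time: 7.4
tool_pos: [0.6306, 0.0198, 0.2019]
tool_rot: [3.141, 0.0, -3.137]
contact_force: [-0.5, 1.0, -0.5]
opening: 0.0914
grip_force: 0.0
time: 7.82
tool_pos: [0.6286, 0.0216, 0.1666]
tool_rot: [3.141, -0.002, -3.137]
contact_force: [0.8, 0.7, -0.8]
opening: 0.0918
grip_force: 0.0
c=(632.0,22.5) size=34.5x44.3 ang=0.2 (first size along ang)
t=7.9 shift [-0.6 -0.8 90.7] mm turn 0.000
```

```bash
python3 -m jog '[[[1,0,0,0.025,0],[1,0,0,0.05,0],[1,0,0,0.07,0],[1,0,0,0.082,0],[1,0,0,0.0895,0]]]'
python3 -m jog '[[[0.3,0,0,0,0],[-0.3,0,0,0,0],[-0.3,0,0,0,0],[-0.3,0,0,0,0],[-0.3,0,0,0,0]]]' 20
python3 -m jog '[[[-0.3,0,0,0,0],[-0.3,0,0,0,0],[-0.3,0,0,0,0],[-0.3,0,0,0,0],[-0.3,0,0,0,0]]]'; python3 -m jog '[[[-0.3,0,0,-0.005,0],[-0.3,0,0,-0.02,0],[-0.3,0,0,-0.04,0],[-0.3,0,0,-0.06,0],[-0.3,0,0,-0.08,0]]]'
python3 -c "
from h import *
go(.5425,.302,.157,3.146)"
```

```text
time: 8.28
tool_pos: [0.6292, 0.0215, 0.0772]
tool_rot: [3.141, -0.0, -3.137]
contact_force: [-0.5, 0.6, 0.3]
opening: 0.0921
grip_force: 0.0
time: 8.7
tool_pos: [0.6299, 0.0211, 0.0789]
tool_rot: [-3.141, 0.002, -3.137]
contact_force: [-0.5, -0.3, 0.0]
opening: 0.0628
grip_force: 0.0
time: 9.12
tool_pos: [0.6295, 0.0212, 0.0781]
tool_rot: [3.142, 0.001, -3.137]
contact_force: [-0.1, -0.2, 3.3]
opening: 0.0498
grip_force: 20.0
time: 9.53
tool_pos: [0.6288, 0.0212, 0.1581]
tool_rot: [3.141, -0.002, -3.137]
contact_force: [0.1, -0.1, -1.3]
opening: 0.0501
grip_force: 20.0
t=9.5 shift [ 85.2 281.1   1.3] mm turn -0.000
```

```bash
python3 -m jog '[[[-0.3,0.005,0.015,0,0],[-0.3,0.015,0.045,0,0],[-0.3,0.025,0.08,0,0],[-0.3,0.035,0.112,0,0],[-0.3,0.045,0.144,0,0]]]'
python3 -m jog '[[[-0.3,0.010,0.032,0,0],[-0.3,0.020,0.064,0,0],[-0.3,0.028,0.095,0,0],[-0.3,0.036,0.122,0,0],[-0.3,0.040,0.137,0,0]]]'
python3 -m jog '[[[-0.3,0,0,0,0],[-0.3,0,0,0.02,0],[-0.3,0,0,0.04,0],[-0.3,0,0,0.06,0],[-0.3,0,0,0.070,0]]]'
python3 -m jog '[[[-0.3,0,0,0.004,0],[-0.3,0,0,0.008,0],[-0.3,0,0,0.011,0],[-0.3,0,0,0.014,0],[-0.3,0,0,0.0155,0]]]'
python3 -m jog '[[[-0.3,0,0,0.0,0],[-0.3,0,0,0.0,0],[-0.3,0,0,0,0],[-0.3,0,0,0,0]]]'
python3 -c "
from h import *
go(.5425,.302,.071,3.146)"
```

```text
time: 9.95
tool_pos: [0.582, 0.1669, 0.1566]
tool_rot: [3.141, -0.002, -3.138]
contact_force: [0.7, 0.0, -1.7]
opening: 0.0499
grip_force: 20.0
time: 10.37
tool_pos: [0.5405, 0.3053, 0.1565]
tool_rot: [3.141, -0.003, -3.135]
contact_force: [-0.4, 0.1, -1.8]
opening: 0.0498
grip_force: 20.0
time: 10.78
tool_pos: [0.5413, 0.3008, 0.0845]
tool_rot: [-3.14, -0.005, -3.138]
contact_force: [-0.4, -0.1, -1.3]
opening: 0.0501
grip_force: 20.0
time: 11.2
tool_pos: [0.5435, 0.3019, 0.0727]
tool_rot: [3.141, 0.001, -3.138]
contact_force: [-0.3, -0.2, -1.7]
opening: 0.05
grip_force: 20.0
time: 11.53
tool_pos: [0.5433, 0.3019, 0.0726]
tool_rot: [3.141, 0.001, -3.137]
contact_force: [-0.2, 0.1, -1.4]
opening: 0.05
grip_force: 20.0
t=11.5 shift [0.8 0.1 1.6] mm turn -0.000
```

```bash
python3 -m jog '[[[-0.3,0,0,0.001,0],[-0.3,0,0,0.0015,0],[-0.3,0,0,0.0015,0],[0.2,0,0,0.0015,0],[0.2,0,0,0.0015,0]]]'
python3 -m jog '[[[1,0,0,0.0,0],[1,0,0,0,0],[1,0,0,0,0],[1,0,0,0,0],[1,0,0,0,0]]]'
python3 -m jog '[[[1,0,0,-0.015,0],[1,0,0,-0.045,0],[1,0,0,-0.08,0],[1,0,0,-0.12,0],[1,0,0,-0.160,0]]]'
python3 -m jog '[[[1,0.005,-0.03,-0.01,0.12],[1,0.010,-0.065,-0.02,0.24],[1,0.015,-0.1,-0.02,0.36],[1,0.02,-0.135,-0.02,0.48],[1,0.025,-0.17,-0.02,0.60]]]'
python3 -c "
from h import *
go(.47,-.33,.25,1.5)"
```

```text
time: 11.95
tool_pos: [0.5434, 0.3019, 0.071]
tool_rot: [3.141, 0.001, -3.137]
contact_force: [0.1, 0.1, 1.1]
opening: 0.0547
grip_force: 0.0
time: 12.37
tool_pos: [0.5432, 0.3018, 0.0708]
tool_rot: [3.141, 0.0, -3.137]
contact_force: [-0.6, -0.1, -0.1]
opening: 0.0839
grip_force: 0.0
time: 12.78
tool_pos: [0.5427, 0.3016, 0.2321]
tool_rot: [-3.141, -0.001, -3.137]
contact_force: [1.0, 0.2, 0.6]
opening: 0.0919
grip_force: 0.0
time: 13.2
tool_pos: [0.5183, 0.1303, 0.2511]
tool_rot: [3.141, 0.001, 2.54]
contact_force: [0.5, 0.2, 0.3]
opening: 0.0918
grip_force: 0.0
t=13.2 shift [-220.5 -407.     1. ] mm turn 1.040
```

```bash
python3 -m jog '[[[1,-0.018,-0.033,0,0],[1,-0.036,-0.066,0,0],[1,-0.054,-0.099,0,0],[1,-0.072,-0.132,0,0],[1,-0.09,-0.165,0,0]]]'
python3 -m jog '[[[1,-0.018,-0.033,0,0],[1,-0.036,-0.066,0,0],[1,-0.054,-0.099,0,0],[1,-0.072,-0.132,0,0],[1,-0.09,-0.165,0,0]]]'
python3 -m jog '[[[1,-0.014,-0.026,0,0.12],[1,-0.028,-0.052,0,0.24],[1,-0.04,-0.077,0,0.36],[1,-0.04,-0.077,0,0.48],[1,-0.04,-0.077,0,0.60]]]'
python3 -m jog '[[[1,0,0,0,0.12],[1,0,0,0,0.24],[1,0,0,0,0.36],[1,0,0,0,0.44],[1,0,0,0,0.44]]]'
python3 - <<'E'
from h import *
s=robot.observe();im=np.ascontiguousarray(robot.read_camera("wrist")[:,:,::-1]);cv2.imwrite("pics/w3.png",im);np.save("w3.npy",np.array([*s["tool_pos"],*s["tool_rot"]]))
print(s["tool_pos"],s["tool_rot"],s["time"])
E
```

```text
time: 13.62
tool_pos: [0.5002, -0.057, 0.251]
tool_rot: [3.141, 0.0, 2.546]
contact_force: [1.4, -0.2, -0.1]
opening: 0.092
grip_force: 0.0
time: 14.03
tool_pos: [0.4821, -0.2442, 0.2509]
tool_rot: [3.141, 0.0, 2.546]
contact_force: [0.1, -0.0, 0.6]
opening: 0.0916
grip_force: 0.0
time: 14.45
tool_pos: [0.4719, -0.3304, 0.2502]
tool_rot: [-3.141, -0.0, 1.937]
contact_force: [-0.5, -0.4, 0.3]
opening: 0.0922
grip_force: 0.0
time: 14.87
tool_pos: [0.4725, -0.3286, 0.2507]
tool_rot: [3.142, -0.0, 1.503]
contact_force: [-0.3, -0.2, 0.3]
opening: 0.092
grip_force: 0.0
[ 0.47252395 -0.32859612  0.25070352] [ 3.14151321e+00 -1.23512437e-04  1.50294551e+00] 14.8667
```

View pics/w3.png

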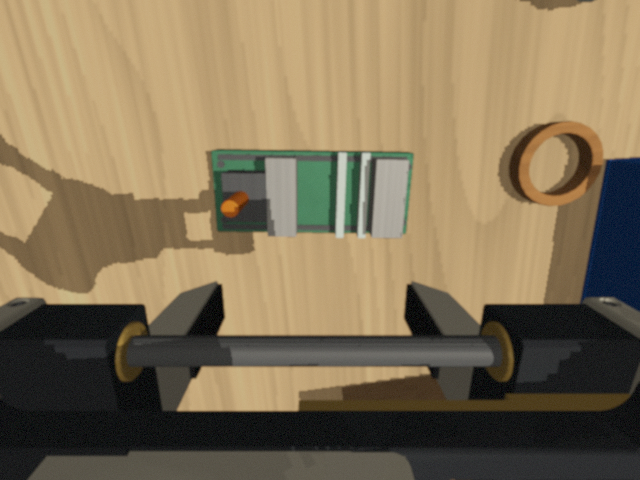

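The wrist view shows the vise, with the fixed jaw at (372-408, 158-238). The parallels are at columns ~341 and ~363, the sliding jaw at (265-297, 157-237), and the post top at (231,209).

Run:
```python
from h import *
im=cv2.imread("pics/w3.png");p=np.load("w3.npy");c=cam("wrist",{"tool_pos":p[:3],"tool_rot":p[3:]})
hsv=cv2.cvtColor(im,cv2.COLOR_BGR2HSV);H,S,V=[hsv[...,i].astype(int) for i in range(3)]
print(im[195,390],im[195,341],im[195,280],im[195,365],im[209,229])
for n,m,r,z in(("fix",(S<60)&(V<185)&(V>100),(371,145,415,245),.056),("slide",(S<60)&(V<185)&(V>105),(260,145,302,245),.056),("p1",(S<60)&(V>170),(334,145,350,245),.04),("p2",(S<60)&(V>170),(354,145,371,245),.04),("post",(H<18)&(S>200)&(V>140),(215,185,255,225),.106)):
    b=blob(m,r);print(n,cv2.boundingRect(b),rect(c,b,z))
print(ray(c,[(376,158),(408,158),(404,237),(372,237)],.056)*1000, ray(c,[(231,209)],.106)*1000)
```

```text
[158 169 175] [194 206 202] [152 160 165] [134 144 145] [ 37 123 199]
fix (371, 157, 41, 81) c=(551.4,-316.2) size=81.6x35.6 ang=85.7 (first size along ang)
slide (265, 157, 35, 80) c=(442.1,-308.2) size=80.3x33.7 ang=86.1 (first size along ang)
p1 (335, 153, 12, 85) c=(502.4,-313.9) size=89.2x8.8 ang=84.9 (first size along ang)
p2 (357, 153, 14, 86) c=(526.0,-316.1) size=90.4x8.8 ang=85.3 (first size along ang)
post (222, 200, 20, 15) c=(403.1,-304.1) size=12.4x17.0 ang=86.1 (first size along ang)
[[ 537.2640514  -275.3803782 ]
 [ 568.34655096 -277.50207605]
 [ 565.3154065  -357.94685552]
 [ 531.98499526 -355.66313786]] [[ 402.27492639 -305.78513329]]
```

```bash
python3 -m jog '[[[1,0.035,0.0085,0,0],[1,0.070,0.017,0,0],[1,0.105,0.0255,0,0],[1,0.140,0.034,0,0],[1,0.175,0.0425,0,0]]]'
python3 -m jog '[[[1,0.035,0.0085,0,-0.03],[1,0.070,0.017,0.01,-0.071],[1,0.105,0.0255,0.03,-0.071],[1,0.140,0.034,0.05,-0.071],[1,0.179,0.0425,0.05,-0.071]]]'
python3 -m jog '[[[1,0,0,0.02,0],[1,0,0,0.04,0],[1,0,0,0.05,0],[1,0,0,0.05,0],[1,0,0,0.05,0]]]'
python3 - <<'E'
from h import *
s=robot.observe();im=np.ascontiguousarray(robot.read_camera("wrist")[:,:,::-1]);c=cam("wrist",s);cv2.imwrite("pics/w4.png",im)
hsv=cv2.cvtColor(im,cv2.COLOR_BGR2HSV);H,S,V=[hsv[...,i].astype(int) for i in range(3)]
b=blob(((H<6)|(H>174))&(S>180)&(V>100));print(cv2.boundingRect(b),rect(c,b,.077))
go(.582,.021,.046,1.574)
E
```

```text
time: 15.33
tool_pos: [0.5265, -0.1552, 0.2508]
tool_rot: [3.141, 0.0, 1.509]
contact_force: [0.9, -0.7, -0.9]
opening: 0.0918
grip_force: 0.0
time: 15.75
tool_pos: [0.5787, 0.0205, 0.1969]
tool_rot: [-3.135, -0.0, 1.579]
contact_force: [0.7, 0.6, -0.1]
opening: 0.0919
grip_force: 0.0
time: 16.17
tool_pos: [0.5803, 0.0187, 0.1508]
tool_rot: [-3.141, -0.0, 1.577]
contact_force: [-0.7, 0.6, 0.7]
opening: 0.0918
grip_force: 0.0
(289, 181, 60, 132) c=(583.6,23.4) size=39.0x94.9 ang=0.1 (first size along ang)
t=16.2 shift [  2.4   1.  105.6] mm turn 0.003
```

View pics/w4.png

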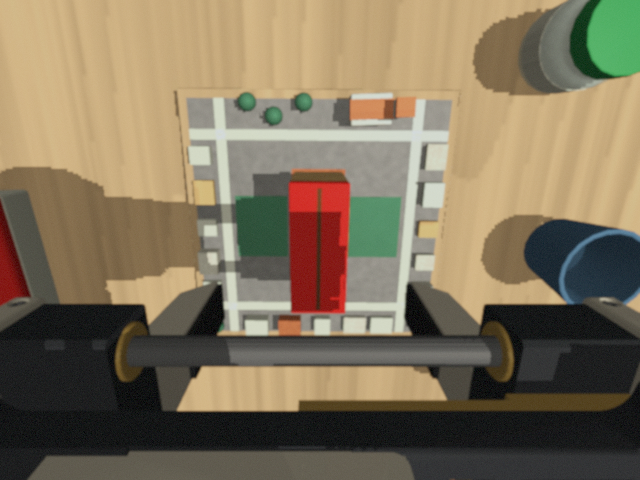

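The hall is at columns 289-349, rows 181-313, on its plot with both green plots now empty. It is square to the board.

```bash
python3 -m jog '[[[1,0.003,0.0015,0.025,0],[1,0.003,0.0015,0.05,0],[1,0.003,0.0015,0.075,0],[1,0.003,0.0015,0.095,0],[1,0.003,0.0015,0.105,0]]]'
python3 -m jog '[[[0.3,0,0,0,0],[-0.4,0,0,0,0],[-0.4,0,0,0,0],[-0.4,0,0,0,0],[-0.4,0,0,0,0]]]' 20
python3 -m jog '[[[-0.5,0,0,0,0],[-0.5,0,0,0,0],[-0.5,0,0,0,0],[-0.5,0,0,0,0],[-0.5,0,0,0,0]]]'
python3 -m jog '[[[-0.5,0,0,-0.005,0],[-0.5,0,0,-0.02,0],[-0.5,0,0,-0.04,0],[-0.5,0,0,-0.06,0],[-0.5,0,0,-0.1,0]]]'
python3 -c "
from h import *
go(.5102,-.3147,.146,1.492)"
```

```text
time: 16.63
tool_pos: [0.5815, 0.0216, 0.0446]
tool_rot: [-3.14, -0.0, 1.576]
contact_force: [-0.6, 0.1, 0.0]
opening: 0.0921
grip_force: 0.0
time: 17.05
tool_pos: [0.5827, 0.022, 0.0471]
tool_rot: [3.139, 0.0, 1.577]
contact_force: [-1.0, 0.2, -0.3]
opening: 0.0627
grip_force: 0.0
time: 17.47
tool_pos: [0.5821, 0.0222, 0.0459]
tool_rot: [3.141, -0.0, 1.577]
contact_force: [-0.1, 0.4, 1.9]
opening: 0.0397
grip_force: 20.0
time: 17.88
tool_pos: [0.5791, 0.0223, 0.1429]
tool_rot: [-3.133, -0.001, 1.577]
contact_force: [0.4, 0.2, -3.0]
opening: 0.0398
grip_force: 20.0
t=17.9 shift [-336.6  -70.9   -2.7] mm turn 0.085
```

```bash
python3 -m jog '[[[-0.5,-0.015,-0.003,0,0],[-0.5,-0.04,-0.008,0,0],[-0.5,-0.07,-0.014,0,0],[-0.5,-0.1,-0.021,0,0],[-0.5,-0.130,-0.028,0,0]]]'
python3 -m jog '[[[-0.5,-0.03,-0.006,0,0.02],[-0.5,-0.06,-0.012,0,0.04],[-0.5,-0.09,-0.018,0,0.06],[-0.5,-0.12,-0.024,0,0.085],[-0.5,-0.15,-0.031,0,0.085]]]'
python3 -m jog '[[[-0.5,-0.025,-0.005,0,0],[-0.5,-0.045,-0.009,0,0],[-0.5,-0.055,-0.011,0,0],[-0.5,-0.055,-0.011,0,0],[-0.5,-0.055,-0.011,0,0]]]'
python3 -c "
from h import *
go(.5102,-.3147,.074,1.492)"
```

```text
time: 18.3
tool_pos: [0.5539, -0.109, 0.1457]
tool_rot: [-3.141, -0.0, 1.578]
contact_force: [-0.2, 0.2, -1.9]
opening: 0.0398
grip_force: 20.0
time: 18.72
tool_pos: [0.5238, -0.2594, 0.1456]
tool_rot: [-3.141, -0.001, 1.49]
contact_force: [0.7, -0.3, -1.3]
opening: 0.0399
grip_force: 20.0
time: 19.13
tool_pos: [0.5091, -0.3116, 0.1454]
tool_rot: [-3.141, -0.001, 1.491]
contact_force: [-0.8, -0.1, -1.9]
opening: 0.0398
grip_force: 20.0
t=19.1 shift [-3.   1.4 71.4] mm turn -0.001
```

```bash
python3 -m jog '[[[-0.5,-0.003,0.0012,0,0],[-0.5,-0.003,0.0012,0.015,0],[-0.5,-0.003,0.0012,0.03,0],[-0.5,-0.003,0.0012,0.045,0],[-0.5,-0.003,0.0012,0.055,0]]]'
python3 -m jog '[[[-0.5,0,0,0.004,0],[-0.5,0,0,0.008,0],[-0.5,0,0,0.012,0],[-0.5,0,0,0.012,0],[-0.5,0,0,0.012,0]]]'
python3 -c "
from h import *
go(.5102,-.3147,.074,1.492)"
```

```text
time: 19.55
tool_pos: [0.5104, -0.3135, 0.0894]
tool_rot: [-3.14, -0.001, 1.494]
contact_force: [-0.1, 0.7, -2.6]
opening: 0.04
grip_force: 20.0
time: 19.97
tool_pos: [0.5104, -0.3153, 0.0791]
tool_rot: [3.141, 0.0, 1.492]
contact_force: [-1.2, -0.0, -1.9]
opening: 0.04
grip_force: 20.0
t=20.0 shift [ 0.6 -0.3  5.1] mm turn -0.000
```

```bash
python3 -m jog '[[[-0.5,0,0,0.001,0],[-0.5,0,0,0.002,0],[-0.5,0,0,0.003,0],[-0.5,0,0,0.004,0],[-0.5,0,0,0.005,0]]]'
python3 -m jog '[[[-0.5,0,0,0,0],[-0.5,0,0,0,0],[-0.5,0,0,0,0]]]'
python3 - <<'E'
from h import *
cv2.imwrite("pics/s2.png",cv2.resize(robot.read_camera("scene")[100:250,100:300,::-1],(800,600),interpolation=2))
go(.5102,-.3147,.074,1.492)
E
```

```text
time: 20.38
tool_pos: [0.5103, -0.3154, 0.0739]
tool_rot: [3.141, 0.0, 1.492]
contact_force: [-0.9, 0.8, 5.1]
opening: 0.04
grip_force: 20.0
time: 20.63
tool_pos: [0.5103, -0.3154, 0.074]
tool_rot: [3.141, 0.0, 1.492]
contact_force: [-0.7, 0.5, 2.1]
opening: 0.0403
grip_force: 20.0
t=20.7 shift [ 0.7 -0.1 -0. ] mm turn -0.000
```

View pics/s2.png

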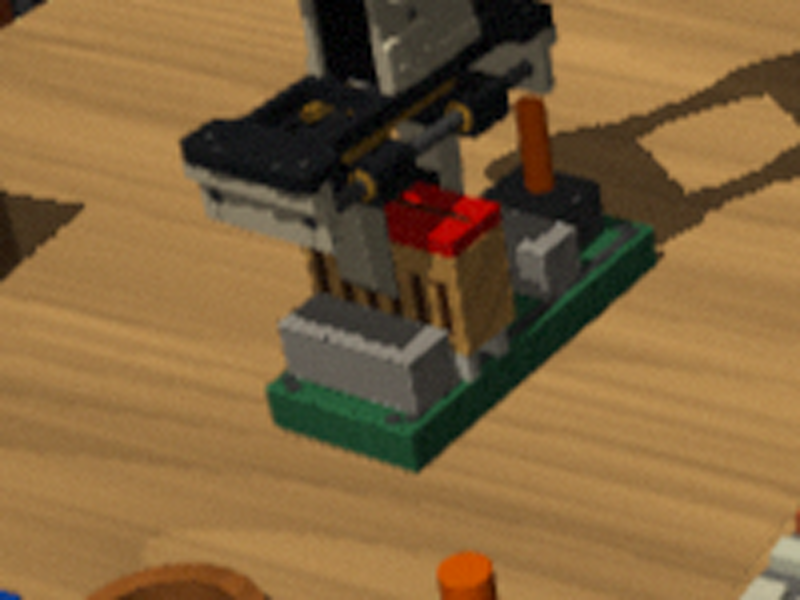

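The hall stands between the jaws on the parallels. The upward contact force came at the expected height, so I'm releasing it and going to the post.

```bash
python3 -m jog '[[[-0.2,0,0,0,0],[-0.1,0,0,0,0],[0,0,0,0,0],[0.3,0,0,0,0],[1,0,0,0,0]]]'
python3 -m jog '[[[1,0,0,0,0],[1,0,0,0,0],[1,0,0,0,0],[1,0,0,0,0]]]'
python3 -m jog '[[[1,0,0,-0.01,0],[1,0,0,-0.03,0],[1,0,0,-0.06,0],[1,0,0,-0.095,0],[1,0,0,-0.13,0]]]'
python3 -m jog '[[[1,0,-0.022,0,0.12],[1,0,-0.044,0,0.24],[1,0,-0.066,0,0.36],[1,0,-0.088,0,0.48],[1,0.0014,-0.108,0,0.60]]]'
python3 -m jog '[[[1,0,0,0,0.12],[1,0,0,0,0.24],[1,0,0,0,0.36],[1,0,0,0,0.48],[1,0,0,0,0.60]]]'
python3 -m jog '[[[1,0,0,0,0.12],[1,0,0,0,0.24],[1,0,0,0,0.36],[1,0,0,0,0.371],[1,0,0,0,0.371]]]'
python3 - <<'E'
from h import *
s=robot.observe();im=np.ascontiguousarray(robot.read_camera("wrist")[:,:,::-1]);c=cam("wrist",s);cv2.imwrite("pics/w5.png",im)
hsv=cv2.cvtColor(im,cv2.COLOR_BGR2HSV);H,S,V=[hsv[...,i].astype(int) for i in range(3)]
b=blob((H<18)&(H>4)&(S>200)&(V>110));print(cv2.boundingRect(b),rect(c,b,.106))
b=blob(((H<5)|(H>174))&(S>180)&(V>100));print(cv2.boundingRect(b),rect(c,b,.105))
go(.4025,-.3055,.072,-.0785)
E
```

```text
time: 21.1
tool_pos: [0.5102, -0.3152, 0.0736]
tool_rot: [3.142, -0.0, 1.492]
contact_force: [-0.4, -0.0, 0.2]
opening: 0.0547
grip_force: 0.0
time: 21.43
tool_pos: [0.5102, -0.3153, 0.0737]
tool_rot: [3.142, -0.0, 1.492]
contact_force: [0.1, -0.1, -0.4]
opening: 0.0816
grip_force: 0.0
time: 21.85
tool_pos: [0.5098, -0.315, 0.2056]
tool_rot: [-3.141, -0.0, 1.492]
contact_force: [0.2, -1.1, 0.0]
opening: 0.0916
grip_force: 0.0
time: 22.27
tool_pos: [0.4015, -0.3052, 0.2046]
tool_rot: [3.141, 0.0, 0.886]
contact_force: [-0.2, -0.1, 0.2]
opening: 0.0919
grip_force: 0.0
time: 22.68
tool_pos: [0.4026, -0.3054, 0.2046]
tool_rot: [3.141, -0.001, 0.286]
contact_force: [0.6, 0.3, -0.3]
opening: 0.0919
grip_force: 0.0
time: 23.1
tool_pos: [0.4027, -0.3054, 0.2043]
tool_rot: [3.141, -0.001, -0.076]
contact_force: [-0.5, 0.6, 0.2]
opening: 0.0918
grip_force: 0.0
(307, 223, 18, 33) c=(407.1,-305.8) size=12.9x25.3 ang=86.1 (first size along ang)
(246, 58, 144, 65) c=(510.1,-315.1) size=93.4x39.3 ang=85.6 (first size along ang)
t=23.1 shift [-2.000e-01  1.000e-01  1.322e+02] mm turn 0.003
```

View pics/w5.png

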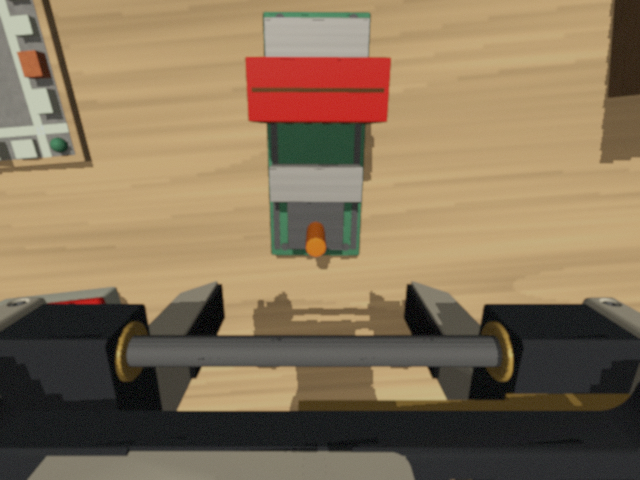

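The wrist view shows the hall upright and square between the jaws at (246-390, 58-122). The post top is at (316,247), directly under the gripper.

```bash
python3 -m jog '[[[0.3,0,0,0.03,0],[0.3,0,0,0.06,0],[0.3,0,0,0.09,0],[0.3,0,0,0.12,0],[0.3,0,0,0.131,0]]]' 30
python3 -m jog '[[[-1,0,0,0,0],[-1,0,0,0,0],[-1,0,0,0,0],[-1,0,0,0,0],[-1,0,0,0,0]]]'
python3 -m jog '[[[-1,0,0,0,0],[-1,0,0,0,0],[-1,0,0,0,0],[-1,0,0,0,0],[-1,0,0,0,0]]]'
python3 -m jog '[[[-1,0.004,0,0,0],[-1,0.008,0,0,0],[-1,0.012,0,0,0],[-1,0.016,0,0,0],[-1,0.020,0,0,0]]]'
python3 -m jog '[[[-1,0.002,0,0,0],[-1,0.004,0,0,0],[-1,0.006,0,0,0],[-1,0.008,0,0,0],[-1,0.010,0,0,0]]]'
```

```text
time: 23.57
tool_pos: [0.4011, -0.3038, 0.0693]
tool_rot: [-3.138, 0.004, -0.076]
contact_force: [-0.6, -0.3, -0.4]
opening: 0.0636
grip_force: 0.0
time: 23.98
tool_pos: [0.4032, -0.3059, 0.074]
tool_rot: [3.14, -0.002, -0.079]
contact_force: [-0.3, -0.3, 0.7]
opening: 0.0306
grip_force: 0.0
time: 24.4
tool_pos: [0.403, -0.3066, 0.0734]
tool_rot: [3.139, -0.001, -0.079]
contact_force: [-1.7, -5.3, 1.9]
opening: 0.0153
grip_force: 30.0
time: 24.82
tool_pos: [0.4225, -0.3081, 0.0733]
tool_rot: [3.14, -0.0, -0.079]
contact_force: [-3.0, -5.5, 3.2]
opening: 0.0149
grip_force: 30.0
time: 25.23
tool_pos: [0.4324, -0.309, 0.0733]
tool_rot: [3.14, -0.0, -0.079]
contact_force: [-4.4, -5.2, 3.5]
opening: 0.0154
grip_force: 30.0
```

```bash
python3 -m jog '[[[-1,0.001,0,0,0],[-1,0.002,0,0,0],[-1,0.003,0,0,0],[-1,0.004,0,0,0],[-1,0.005,0,0,0]]]'
python3 -m jog '[[[-1,0.0005,0,0,0],[-1,0.001,0,0,0],[-1,0.0015,0,0,0],[-1,0.002,0,0,0]]]'
python3 -m jog '[[[-1,0.0003,0,0,0],[-1,0.0006,0,0,0],[-1,0.0009,0,0,0],[-1,0.001,0,0,0]]]'
```

```text
time: 25.65
tool_pos: [0.4374, -0.3094, 0.0733]
tool_rot: [3.14, -0.0, -0.079]
contact_force: [-3.4, -5.7, 3.9]
opening: 0.0152
grip_force: 30.0
time: 25.98
tool_pos: [0.4391, -0.3095, 0.0733]
tool_rot: [3.14, 0.0, -0.079]
contact_force: [-5.4, -5.1, 3.0]
opening: 0.0156
grip_force: 30.0
time: 26.32
tool_pos: [0.4401, -0.3096, 0.0733]
tool_rot: [3.14, 0.0, -0.079]
contact_force: [-5.3, -5.8, 3.2]
opening: 0.0157
grip_force: 30.0
```

```bash
python3 -m jog '[[[-1,0.0003,0,0,0],[-1,0.0006,0,0,0],[-1,0.0009,0,0,0],[-1,0.001,0,0,0]]]' | egrep "pos|force"
python3 -m jog '[[[-1,0.0003,0,0,0],[-1,0.0006,0,0,0],[-1,0.0009,0,0,0],[-1,0.001,0,0,0]]]'| egrep "pos|force"
python3 -m jog '[[[-1,0.0003,0,0,0],[-1,0.0006,0,0,0],[-1,0.0009,0,0,0],[-1,0.001,0,0,0]]]'| egrep "pos|force"
```

```text
tool_pos: [0.4411, -0.3097, 0.0733]
contact_force: [-4.5, -6.3, 3.0]
grip_force: 30.0
tool_pos: [0.4412, -0.3097, 0.0733]
contact_force: [-10.1, -5.8, 6.5]
grip_force: 30.0
tool_pos: [0.4412, -0.3096, 0.0733]
contact_force: [-13.6, -5.1, 8.4]
grip_force: 30.0
```

```bash
python3 -m jog '[[[-0.5,0,0,0,0],[-0.2,0,0,0,0],[0.3,0,0,0,0],[0.3,0,0,0,0],[0.3,0,0,0,0]]]'|egrep "pos|force|open"
python3 -m jog '[[[0.3,0,0,-0.02,0],[0.3,0,0,-0.05,0],[0.3,0,0,-0.09,0],[0.3,0,0,-0.13,0],[0.3,0,0,-0.13,0]]]'|egrep "pos|force|open"
python3 - <<'E'
from h import *
s=robot.observe();im=np.ascontiguousarray(robot.read_camera("wrist")[:,:,::-1]);c=cam("wrist",s)
hsv=cv2.cvtColor(im,cv2.COLOR_BGR2HSV);H,S,V=[hsv[...,i].astype(int) for i in range(3)]
b=blob(((H<5)|(H>174))&(S>180)&(V>100));print(cv2.boundingRect(b),rect(c,b,.105))
t=robot.read_camera("top")[:,:,::-1]
cv2.imwrite("pics/a2.png",np.hstack([cv2.resize(im[0:300,180:460],(373,400)),cv2.resize(t[230:370,140:260],(343,400),interpolation=2)]))
go(.5433,.3019,.25,.004)
E
```

```text
tool_pos: [0.4437, -0.3083, 0.0726]
contact_force: [-0.0, -0.2, 0.0]
opening: 0.0442
grip_force: 0.0
tool_pos: [0.4465, -0.3108, 0.2106]
contact_force: [0.7, -0.8, 1.7]
opening: 0.0593
grip_force: 0.0
(247, 126, 132, 56) c=(513.8,-315.3) size=93.2x38.6 ang=85.5 (first size along ang)
t=28.2 shift [  50.7 -616.7  -46.9] mm turn -0.083
```

View pics/a2.png

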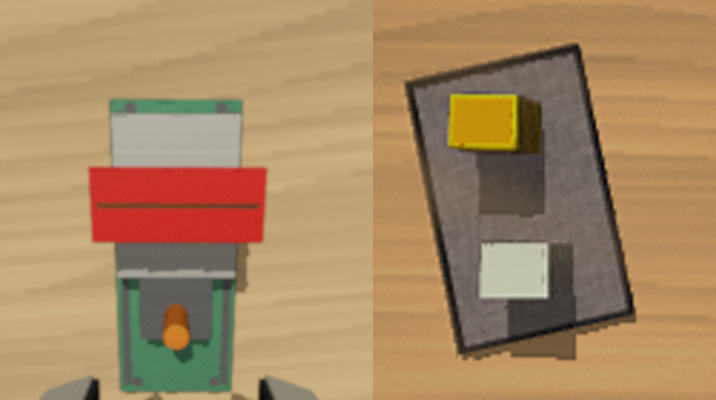

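The hall is clamped in the vise, square and hard against the fixed jaw, with the sliding jaw tight on it (left crop). Both towers stand upright in the tray (right crop). I'm fetching yellow first.

```bash
python3 -m jog '[[[1,0.002,-0.03,0,-0.04],[1,0.005,-0.062,0,-0.083],[1,0.008,-0.094,0,-0.083],[1,0.010,-0.126,0,-0.083],[1,0.0126,-0.158,0,-0.083]]]'|egrep "pos|rot"
python3 -m jog '[[[1,0.005,-0.032,0,0],[1,0.01,-0.064,0,0],[1,0.015,-0.096,0,0],[1,0.020,-0.128,0,0],[1,0.0255,-0.16,0,0]]]'|egrep "pos|rot"
python3 -m jog '[[[1,0.005,-0.032,0,0],[1,0.01,-0.064,0,0],[1,0.015,-0.096,0,0],[1,0.020,-0.128,0,0],[1,0.0255,-0.16,0,0]]]'|egrep "pos|rot"
python3 -c "
from h import *
go(.5433,.3019,.071,.004)"
```

```text
tool_pos: [0.4677, -0.1502, 0.2009]
tool_rot: [-3.14, 0.003, 0.003]
tool_pos: [0.4925, 0.0099, 0.201]
tool_rot: [-3.141, 0.003, 0.004]
tool_pos: [0.5173, 0.1698, 0.2008]
tool_rot: [3.141, 0.003, 0.004]
t=29.5 shift [  27.  -132.1  129.7] mm turn 0.000
```

```bash
python3 -m jog '[[[1,0.007,-0.032,0,0],[1,0.014,-0.064,0,0],[1,0.020,-0.096,0,0],[1,0.026,-0.120,0,0],[1,0.027,-0.132,0,0]]]'|egrep "pos|rot"
python3 -m jog '[[[1,0,0,0.0,0],[1,0,0,0.03,0],[1,0,0,0.055,0],[1,0,0,0.06,0],[1,0,0,0.06,0]]]'|egrep "pos|rot"
python3 -c "
from h import *
go(.5433,.3019,.071,.004)"
```

```text
tool_pos: [0.5442, 0.303, 0.2003]
tool_rot: [3.141, 0.003, 0.006]
tool_pos: [0.5434, 0.2983, 0.1404]
tool_rot: [3.139, 0.005, 0.003]
t=30.3 shift [ 0.2 -3.7 69.4] mm turn -0.001
```

```bash
python3 -m jog '[[[1,0,-0.001,0.02,0],[1,0,-0.001,0.04,0],[1,0,-0.001,0.06,0],[1,0,-0.001,0.069,0],[1,0,-0.001,0.069,0]]]'|egrep "pos|rot"
python3 -m jog '[[[0.3,0,0,0,0],[0.3,0,0,0,0],[-0.3,0,0,0,0],[-0.3,0,0,0,0],[-0.3,0,0,0,0]]]' 20 |egrep "pos|rot|open|force"
python3 -m jog '[[[-0.3,0,0,0,0],[-0.3,0,0,0,0],[-0.3,0,0,0,0],[-0.3,0,0,0,0],[-0.3,0,0,0,0]]]'|egrep "pos|rot|open|force"
python3 -m jog '[[[-0.3,0,0,-0.005,0],[-0.3,0,0,-0.02,0],[-0.3,0,0,-0.045,0],[-0.3,0,0,-0.07,0],[-0.3,0,0,-0.09,0]]]'|egrep "pos|rot|open|force"
python3 -c "
from h import *
go(.6295,.0212,.16,.004)"
```

```text
tool_pos: [0.5443, 0.3003, 0.0729]
tool_rot: [3.141, 0.002, 0.003]
tool_pos: [0.5452, 0.3014, 0.0746]
tool_rot: [-3.141, -0.001, 0.004]
contact_force: [0.5, 0.6, -0.2]
opening: 0.0632
grip_force: 0.0
tool_pos: [0.545, 0.3013, 0.074]
tool_rot: [-3.141, -0.0, 0.004]
contact_force: [0.9, 0.1, 2.7]
opening: 0.0499
grip_force: 20.0
tool_pos: [0.5449, 0.3012, 0.1652]
tool_rot: [-3.142, -0.0, 0.004]
contact_force: [-0.0, 0.4, -1.2]
opening: 0.0498
grip_force: 20.0
t=32.0 shift [ 83.6 280.3   5.2] mm turn -0.000
```

```bash
python3 -m jog '[[[-0.3,0.005,0.015,0,0],[-0.3,0.014,0.045,0,0],[-0.3,0.024,0.08,0,0],[-0.3,0.034,0.112,0,0],[-0.3,0.044,0.144,0,0]]]'|egrep "pos|rot"
python3 -m jog '[[[-0.3,0.010,0.032,0,0],[-0.3,0.020,0.064,0,0],[-0.3,0.029,0.095,0,0],[-0.3,0.037,0.122,0,0],[-0.3,0.0413,0.1363,0,0]]]'|egrep "pos|rot"
python3 -m jog '[[[-0.3,0,0,0,0],[-0.3,0,0,0.02,0],[-0.3,0,0,0.04,0],[-0.3,0,0,0.06,0],[-0.3,0,0,0.060,0]]]'|egrep "pos|rot"
python3 -c "
from h import *
go(.6312,.0212,.081,.004)"
```

```text
tool_pos: [0.5892, 0.1559, 0.1636]
tool_rot: [3.141, 0.001, 0.004]
tool_pos: [0.6316, 0.0177, 0.1634]
tool_rot: [3.141, 0.001, 0.001]
tool_pos: [0.6281, 0.0229, 0.0994]
tool_rot: [-3.14, 0.009, 0.005]
t=33.2 shift [ 3.2  1.7 18.4] mm turn 0.001
```

```bash
python3 -m jog '[[[-0.3,0,0,0.005,0],[-0.3,0,0,0.010,0],[-0.3,0,0,0.014,0],[-0.3,0,0,0.014,0],[-0.3,0,0,0.014,0]]]'|egrep "pos|rot|force"
python3 -c "
from h import *
go(.6312,.0212,.081,.004)"
```

```text
tool_pos: [0.6314, 0.0214, 0.0902]
tool_rot: [-3.142, -0.001, 0.004]
contact_force: [-0.3, -0.8, -2.2]
grip_force: 20.0
t=33.7 shift [-0.2  0.2  9.2] mm turn -0.000
```

```bash
python3 -m jog '[[[-0.3,0,0,0.003,0],[-0.3,0,0,0.005,0],[-0.3,0,0,0.007,0],[-0.3,0,0,0.0085,0],[-0.3,0,0,0.0095,0]]]'|egrep "pos|rot|force"
python3 -m jog '[[[-0.3,0,0,0,0],[-0.3,0,0,0,0],[-0.3,0,0,0,0]]]'|egrep "pos|rot|force"
```

```text
tool_pos: [0.6314, 0.0215, 0.0817]
tool_rot: [-3.141, -0.001, 0.004]
contact_force: [-5.2, 2.5, 14.5]
grip_force: 20.0
tool_pos: [0.6314, 0.0215, 0.0817]
tool_rot: [-3.141, -0.001, 0.004]
contact_force: [-3.1, 1.7, 6.6]
grip_force: 20.0
```

```bash
python3 -m jog '[[[-0.15,0,0,-0.0005,0],[0,0,0,-0.0005,0],[0.3,0,0,-0.0005,0],[1,0,0,-0.0005,0],[1,0,0,-0.0005,0]]]'|egrep "pos|force"
python3 -m jog '[[[1,0,0,0.0,0],[1,0,0,0,0],[1,0,0,0,0],[1,0,0,0,0]]]'|egrep "open"
python3 -m jog '[[[1,0,0,-0.015,0],[1,0,0,-0.04,0],[1,0,0,-0.07,0],[1,0,0,-0.1,0],[1,0,0,-0.12,0]]]'|egrep "pos|force"
python3 - <<'E'
from h import *
s=robot.observe();im=np.ascontiguousarray(robot.read_camera("wrist")[:,:,::-1]);c=cam("wrist",s)
hsv=cv2.cvtColor(im,cv2.COLOR_BGR2HSV);H,S,V=[hsv[...,i].astype(int) for i in range(3)]
print(rect(c,blob((abs(H-26)<6)&(S>180)&(V>150)),.107))
go(.4346,.2745,.2,.004)
E
```

```text
tool_pos: [0.6313, 0.0211, 0.0805]
contact_force: [-0.2, 0.4, 0.7]
grip_force: 0.0
opening: 0.0898
tool_pos: [0.632, 0.0212, 0.2039]
contact_force: [1.0, -0.1, -0.4]
grip_force: 0.0
c=(632.6,22.7) size=42.0x49.6 ang=0.2 (first size along ang)
t=35.5 shift [-198.  -254.2    5.6] mm turn -0.000
```

```bash
python3 -m jog '[[[1,-0.02,-0.025,0,0],[1,-0.04,-0.05,0,0],[1,-0.06,-0.075,0,0],[1,-0.08,-0.10,0,0],[1,-0.10,-0.128,0,0]]]'|egrep "pos"
python3 -m jog '[[[1,-0.02,-0.025,0,0],[1,-0.04,-0.05,0,0],[1,-0.06,-0.075,0,0],[1,-0.08,-0.10,0,0],[1,-0.098,-0.126,0,0]]]'|egrep "pos"
python3 -m jog '[[[1,0,0,0,0],[1,0,0,0.03,0],[1,0,0,0.055,0],[1,0,0,0.06,0],[1,0,0,0.06,0]]]'|egrep "pos"
python3 -m jog '[[[1,0,0,0.02,0],[1,0,0,0.04,0],[1,0,0,0.06,0],[1,0,0,0.07,0],[1,0,0,0.07,0]]]'|egrep "pos"
python3 -c "
from h import *
go(.4346,.2745,.0727,.004)"
```

```text
tool_pos: [0.5296, 0.1494, 0.2005]
tool_pos: [0.4309, 0.2754, 0.2007]
tool_pos: [0.4315, 0.2737, 0.1393]
tool_pos: [0.432, 0.274, 0.0699]
t=37.2 shift [ 2.6 -0.5 -2.8] mm turn -0.001
```

```bash
python3 -m jog '[[[0.3,0.0015,0,-0.001,0],[0.3,0.0015,0,-0.001,0],[-0.3,0.0015,0,-0.001,0],[-0.3,0.0015,0,-0.001,0],[-0.3,0.0015,0,-0.001,0]]]' 20 |egrep "pos|rot|open|force"
python3 -m jog '[[[-0.3,0,0,0,0],[-0.3,0,0,0,0],[-0.3,0,0,0,0],[-0.3,0,0,0,0],[-0.3,0,0,0,0]]]'|egrep "pos|rot|open|force"
python3 -m jog '[[[-0.3,0,0,-0.005,0],[-0.3,0,0,-0.02,0],[-0.3,0,0,-0.045,0],[-0.3,0,0,-0.07,0],[-0.3,0,0,-0.09,0]]]'|egrep "pos|rot|open|force"
python3 -c "
from h import *
go(.5344,.0208,.16,.004)"
```

```text
tool_pos: [0.4341, 0.2747, 0.0725]
tool_rot: [-3.141, -0.001, 0.004]
contact_force: [0.4, 0.4, 0.5]
opening: 0.0632
grip_force: 0.0
tool_pos: [0.4338, 0.2745, 0.0719]
tool_rot: [-3.141, -0.0, 0.004]
contact_force: [0.0, -0.2, 3.5]
opening: 0.0498
grip_force: 20.0
tool_pos: [0.4337, 0.2745, 0.1632]
tool_rot: [-3.141, -0.0, 0.004]
contact_force: [0.6, 0.5, -2.5]
opening: 0.0499
grip_force: 20.0
t=38.5 shift [ 99.7 254.1   3.2] mm turn -0.000
```

```bash
python3 -m jog '[[[-0.3,0.005,0.013,0,0],[-0.3,0.015,0.038,0,0],[-0.3,0.026,0.066,0,0],[-0.3,0.037,0.096,0,0],[-0.3,0.049,0.126,0,0]]]'|egrep "pos"
python3 -m jog '[[[-0.3,0.012,0.03,0,0],[-0.3,0.024,0.06,0,0],[-0.3,0.036,0.09,0,0],[-0.3,0.045,0.115,0,0],[-0.3,0.050,0.128,0,0]]]'|egrep "pos"
python3 -m jog '[[[-0.3,0,0,0,0],[-0.3,0,0,0.02,0],[-0.3,0,0,0.04,0],[-0.3,0,0,0.06,0],[-0.3,0,0,0.065,0]]]'|egrep "pos"
python3 -m jog '[[[-0.3,0,0,0.003,0],[-0.3,0,0,0.006,0],[-0.3,0,0,0.008,0],[-0.3,0,0,0.008,0],[-0.3,0,0,0.008,0]]]'|egrep "pos|force"
python3 -c "
from h import *
go(.5336,.0208,.079,.004)"
```

```text
tool_pos: [0.483, 0.1475, 0.1616]
tool_pos: [0.5344, 0.0179, 0.1615]
tool_pos: [0.5312, 0.0223, 0.0939]
tool_pos: [0.5341, 0.0209, 0.0895]
contact_force: [-0.2, 0.4, -1.2]
grip_force: 20.0
t=40.1 shift [-0.5  0.1 10.5] mm turn -0.000
```

```bash
python3 -m jog '[[[-0.3,0,0,0.003,0],[-0.3,0,0,0.006,0],[-0.3,0,0,0.0075,0],[-0.3,0,0,0.0085,0],[-0.3,0,0,0.0095,0]]]'|egrep "pos|force"
python3 -m jog '[[[-0.3,0,0,0.0005,0],[-0.3,0,0,0.001,0],[-0.3,0,0,0.001,0]]]'|egrep "pos|rot|force"
```

```text
tool_pos: [0.5337, 0.0208, 0.0799]
contact_force: [-5.1, -0.5, 15.0]
grip_force: 20.0
tool_pos: [0.5337, 0.0208, 0.0799]
tool_rot: [3.141, -0.001, 0.004]
contact_force: [-5.9, -1.3, 12.8]
grip_force: 20.0
```

Touchdown confirmed by the force. Next I release, lift and check.

```bash
python3 -m jog '[[[-0.15,0,0,-0.001,0],[0,0,0,-0.001,0],[0.3,0,0,-0.001,0],[1,0,0,-0.001,0],[1,0,0,-0.001,0]]]'|egrep "pos|force"
python3 -m jog '[[[1,0,0,0.0,0],[1,0,0,0,0],[1,0,0,0,0],[1,0,0,0,0]]]'|egrep "open"
python3 -m jog '[[[1,0,0,-0.015,0],[1,0,0,-0.04,0],[1,0,0,-0.07,0],[1,0,0,-0.1,0],[1,0,0,-0.13,0]]]'|egrep "pos|force"
python3 -m jog '[[[1,-0.02,0.02,-0.01,0],[1,-0.04,0.05,-0.02,0],[1,-0.06,0.08,-0.03,0],[1,-0.07,0.11,-0.04,0],[1,-0.08,0.14,-0.04,0]]]'|egrep "pos|force"
python3 -m jog '[[[1,-0.02,-0.03,0,0],[1,-0.04,-0.06,0,0],[1,-0.06,-0.09,0,0],[1,-0.08,-0.12,0,0],[1,-0.08,-0.14,0,0]]]'|egrep "pos|force"
python3 - <<'E'
from h import *
robot.read_camera("wrist")
t=robot.read_camera("top")[:,:,::-1];sc=robot.read_camera("scene")[:,:,::-1]
cv2.imwrite("pics/end.png",np.hstack([cv2.resize(t[140:370,240:490],(400,368)),cv2.resize(sc[100:400,150:470],(400,368))]))
c=cam("top");hsv=cv2.cvtColor(np.ascontiguousarray(t),cv2.COLOR_BGR2HSV);H,S,V=[hsv[...,i].astype(int) for i in range(3)]
for n,m,r,z in(("yel",(abs(H-26)<6)&(S>180)&(V>190),(280,210,345,250),.107),("whi",(S<50)&(V>165),(297,262,326,292),.107)):
    try: print(n,rect(c,blob(m,r),z))
    except ValueError: print(n,"hidden")
print(robot.observe()["time"],robot.observe()["contact_force"])
E
```

```text
tool_pos: [0.5338, 0.0209, 0.079]
contact_force: [-0.5, -0.5, -0.4]
grip_force: 0.0
opening: 0.0902
tool_pos: [0.5334, 0.0209, 0.2105]
contact_force: [0.4, 0.4, 0.1]
grip_force: 0.0
tool_pos: [0.454, -0.1208, 0.2514]
contact_force: [0.9, -0.4, 0.5]
grip_force: 0.0
tool_pos: [0.3702, 0.022, 0.2492]
contact_force: [0.6, -0.1, -0.2]
grip_force: 0.0
yel c=(630.2,19.5) size=34.3x46.8 ang=0.8 (first size along ang)
whi c=(534.7,19.2) size=37.9x48.5 ang=0.8 (first size along ang)
42.95 [0.94698004 0.88162885 0.95249749]
```

View pics/end.png

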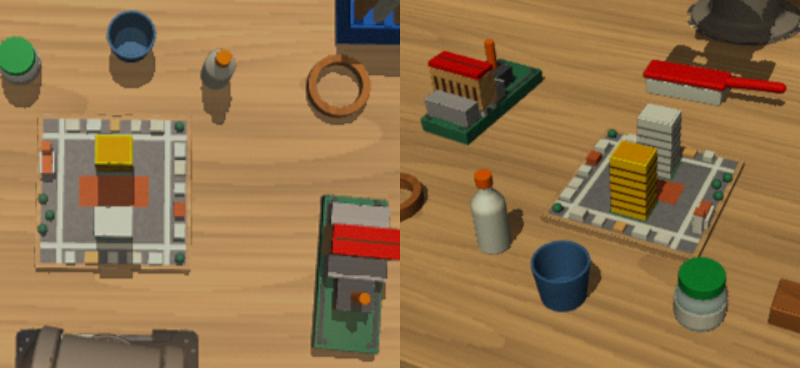

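The final view shows both towers upright on their plots, within about 1.5 mm of the first measurement. The hall is still clamped in the vise, the bystanders are untouched, and the arm is clear.

```bash
python3 -m jog '[[[1,0,0,0,0],[1,0,0,0,0],[1,0,0,0,0],[1,0,0,0,0]]]'|egrep "pos"; python3 -c "
from cell import robot
print(robot.hand_in())"
```

```text
tool_pos: [0.374, 0.0196, 0.2491]
the job is handed in; nothing more can be done
None
```

I handed the job in at about 43 s of the 141 s allowed: the hall is clamped in the vise against the fixed jaw, and both towers are upright on their own plots, within about 1.5 mm of where they were first measured; the hand-in returned no verdict.

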